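# Load a stone core into the roller rest with a push paddle

## Robot

A 6-joint arm with a two-finger parallel gripper is mounted at the origin on the work surface. World frame = base frame: x ahead of the robot, y to its left, z up, the work surface at z = 0. Lengths are in m, angles in degrees, forces in N, time in s.
With the tool pointing down it reaches from about 0.325 to 0.775 m from the base axis. Payload 9.3 kg.
Tool frame: the origin (TCP) lies between the finger pads; the fingertips stand 22 mm ahead of it and the grasp point (between the pads) lies 3 mm ahead of it (tips_ahead is the y of the fingertips in the tool frame, in m); y points along the fingers, z is the direction in which the jaws open and shut, and the axes are right-handed (so a half turn about y gives the same grasp; the last joint's range is limited). The gripper opens to 85 mm and grips with 20 to 120 N. Pads are 22 mm wide; open, the fingers measure 114 mm over their backs; the gripper's body (76 mm by 85 mm) begins 54 mm behind the grasp point. The pads swing forward as they close: fully open they stand 13 mm farther back than shut.
Start: joints at [60.298, 14.817, 1.232, 76.415, 0, 81.257], TCP at [0.197, 0.514, 0.253] pointing down, gripper open.
Joint ranges: [-174.27, 174.27], [-52.1, 104.24], [-59.71, 78.15], [-110.17, 111.67], [-87.03, 83.33], [-180, 180]. Speed limits (degrees/s): [127.2, 127.2, 159.86, 180, 180, 180].

## Interface

Orientations are given as a 3x3 rotation matrix whose columns are the frame's x, y, z axes.
In Python, from rig import * gives the robot as it stands. The module is installed in compiled form; this text tells all that it offers.
- The arm moves only by the tool jog_arm, never from a script. Its argument "motion" is one flat list of numbers, 7 for each row, row after row: the turn, a rotation vector about the world's x, y, z as a fraction of full scale, then the shift along the world's x, y, z as a fraction of full scale, then the opening, from -1 (shut) to 1 (fully open). In form: [rx, ry, rz, dx, dy, dz, gripper, rx, ry, rz, dx, dy, dz, gripper, ...]. A call has 1 to 8 rows; each row shifts and turns the commanded pose from where the row before left it; what a row does not reach is not made up. Full scale, the value 1, is 0.02 m for a shift and 0.1 rad for a turn. A row lasts 1/12 s, in which the tool goes at most 41.7 mm and 7.16 degrees, less where a joint would pass 70% of its speed; a pose out of reach is approached as far as the arm can. A call with a number of a shift or a turn outside -1 to 1 is refused whole. A call with a gripper value outside its range is refused whole. The fingers move at their own pace and stop on an object; "force" is the grip in N (left out, the last holds). Time passes only in rows, so rows that do not move let the fingers close. It gives the time, the measured TCP pose, the force and the opening at its end, in the units of the state.
- get_obs(): the state, without advancing time (a new reading comes with each control period).
- read_camera(name): name is "scene" or "top"; returns a dict with "image" (480x640x3 uint8, red, green, blue), "mtx" (3x3 intrinsics, pixels), "D" ([k1, k2, p1, p2, k3] as OpenCV has them; the pictures are not rectified), "camera_from_world" (4x4, takes a point from world to camera coordinates). Camera axes: x right, y down, z forward; pixel columns grow to the right and rows downward; lengths in m; the calibration is good to about 2 mm. A picture is of the moment at which its call begins. There is no depth.
- hand_in(): hands the job in, once; it reports no verdict.
Trained networks look in a picture, given as the dict that the camera call returned (one of the last four; its "shot" number tells which), for a name from the list of things; names that differ only in an ending like _2 or _b are one class to them, and where a whole thing is asked for, a point or a joint stands for the part that bears it (a point fixed in the world has none). Each returns a list of dicts, best first, with "score" (0 to 1); they miss things now and then, are a little off and sometimes report something else, mostly with a low value. They report only what shows in the picture. A call takes as long as a camera call.
- recognise(picture, thing): "position" ([column, row] as shares, 0 to 1, of the picture: columns of its width, rows of its height, amid what is visible of it).
- outline_of(picture, thing): "region" (480x640 bool, what is visible of it) and "position" ([column, row] as shares, 0 to 1, of the picture: columns of its width, rows of its height, amid what is visible of it).
- tip_of(picture, thing): "position" ([column, row] as shares, 0 to 1, of the picture: columns of its width, rows of its height: a listed point, or the origin of a listed thing).
The state is a dict: "t": time; "qpos": joint angles; "qvel": joint speeds; "joint_torque": joint torques, N m; "ee_pos": TCP position; "eef_rot": TCP orientation; "ft_force": force on the tool from outside, world axes, zero at the start; "torque": the same for the moment, N m; "finger_gap": opening from 0.0 (shut) to 1.0 (fully open).
Only numpy, scipy, OpenCV 4.12 (cv2) and the standard library are available. Lean on these libraries where they do the work, as an engineer would, in place of code of your own. Each camera call takes 0.05 s, during which the arm holds its last target. There are 200 camera calls.

## Task

Load the stone core into the roller rest for polishing: first cock the sprung hold-down arm by pushing its cross bar back, away from the rails, until the latch catches and keeps it there, then take the wooden paddle and with it roll the core gently along the rails until it drops into the nest between the rubber tyres. The gripper itself must not touch the core. Finally press the latch's thumb pad so that the arm swings down and its wheel clamps the core in the nest, and leave the paddle lying flat on its rubber mat and the other things on the bench undisturbed.

Things in the scene. Friction and masses are not known exactly. Their poses are not given: they have to be found in the camera images.
- rest: Roller rest: grey machine fixed to the bench, base 490 x 130 mm. Origin: on the bench under the nest. x: feed direction, from the open loading end (x = -250 mm) over the nest (x = 0) to the hold-down arm (hinge at x = 75, z = 45 mm) and the latch (to x = 230 mm); y across, z up. A low gear motor stands at its +y side beside the nest, up to z = 68 mm.
- rails (a point): Middle of the two level rails, at their top height (60 mm above the bench), x = -120 mm of the rest; axes as the rest's. Rails: 10 mm steel rods 60 mm apart from x = -225 to -15 mm of the rest. Beside them run thin guide rods, inner faces 100 mm apart, tops at z = 72 mm.
- nest (a point): Where the core's centre lies once in the nest: 75.7 mm above the bench, at x = y = 0 of the rest; axes as the rest's. The nest is four rubber-tyred wheels 24 mm across on cross shafts at x = -16 and +16 mm, crests level with the rails: a core rolled past the first crest drops 4 mm and lies between them.
- core: Pale marble cylinder, 40 mm across, 90 mm long, about 0.3 kg, lying across the rails, free to roll. Origin: its centre (80 mm above the bench on the rails); y axis = the cylinder's axis, parallel to the rest's y; x and z turn as it rolls. It starts 105 to 160 mm before the nest.
- holddown (a joint): Angle (rad) of the sprung hold-down arm. 0: down on its stop, as at the start; grows as the cross bar is pushed to the rest's +x. Pushed past about 0.72 the latch catches by itself and then keeps it at 0.68 to 0.71; hard stop 0.86; about 0.13 on the core. A spring drives it to 0: pushing the bar takes 5 to 8 N.
- cocking_bar (a point): Centre of the black cross bar topping the hold-down arm: 14 mm thick, 86 mm long along the rest's y, on a 12 mm round lever, 165 mm from the hinge. Starts at x = -11, z = 186 mm of the rest, the lever leaning 0.55 rad towards the loading end; cocked at x = 100, z = 208 mm, leaning 0.15 the other way. Free space before it (-x side) above z = 110 mm.
- idler: The hold-down arm's free-turning rubber wheel, 24 mm across, 13 mm wide, that presses on the core. Origin: its centre. With the arm down it hangs over the nest in the core's way; with the arm cocked it is clear.
- latch (a joint): Angle (rad) of the latch lever: 0 at rest (sprung), grows as its thumb pad is pressed, hard stop 0.25. Pressing past about 0.12 (pad 6 mm down, about 10 N) frees the arm, which swings down.
- thumb_pad (a point): Centre of the top face of the latch's black ribbed thumb pad, 36 x 36 mm, at x = 212, y = 21, z = 167 mm of the rest, free from above. Press it straight down: it travels 13 mm.
- paddle: Wooden push paddle lying flat on the mat, 0.075 kg. Origin: on its flat underside, 110 mm behind the front; x axis along it to the front (blade), z up. Handle 22 mm wide, 16 mm thick, x = -100 to 40 mm. Blade 58 mm wide, 10 mm thick, x = 35 to 105 mm, ending in two rounded horns 48 mm apart that reach x = 110 mm. Balances near x = 15 mm.
- mat: Black rubber mat fixed to the bench, 280 x 120 mm, 4 mm thick; x axis along its length. Origin: centre of its underside. The paddle lies on it at the start, its blade pointing within 0.12 rad of the mat's x, and belongs there at the end.
- polish_jar: Bystander: small closed amber jar, 52 mm across, 55 mm high, origin at the centre of its underside.
- dressing_stone: Bystander: reddish dressing stone, 30 x 75 x 28 mm, lying, origin at the centre of its underside.
- short_core: Bystander: short marble core standing upright, 28 mm across, 48 mm high, origin at the centre of its underside. Not the one to load.

How it is judged (in metres and radians):
On the way, in this order (a step that is already met when the one before it is completed fails the run):
1. the hold-down arm is cocked: pushed back and kept there by its latch, with the gripper clear of its cross bar (value of joint holddown above 0.62 rad and velocity of joint holddown between -0.05 and 0.05 rad/s and value of joint latch below 0.04 rad and distance between the grasp point and cocking_bar above 0.07 m), for 0.2 s.
2. the core lies in the nest while the arm is still cocked (x of core in the frame of nest between -0.006 and 0.006 m and z of core in the frame of nest between -0.004 and 0.004 m and angle between the y axis of core and the y axis of rest, either way round below 0.1 rad and linear speed of core below 0.03 m/s and value of joint holddown above 0.62 rad), for 0.2 s.
3. the latch has been tripped and the arm's wheel presses on the core in the nest (x of core in the frame of nest between -0.006 and 0.006 m and z of core in the frame of nest between -0.004 and 0.004 m and angle between the y axis of core and the y axis of rest, either way round below 0.1 rad and contact force between idler and core above 1.5 N and value of joint holddown below 0.3 rad), for 0.2 s.
At the end, for the whole second after the job is handed in: Core still in the nest (within 6 mm along, 4 mm in height, 0.1 rad of square), the arm's wheel pressing on it (over 1.5 N, joint below 0.3), latch back at rest (below 0.04 rad), paddle still and flat on the mat (origin within 70 mm along, 60 mm across of its centre) (all of step 3 and value of joint latch below 0.04 rad and linear speed of each of core, paddle below 0.02 m/s and x of paddle in the frame of mat between -0.07 and 0.07 m and y of paddle in the frame of mat between -0.06 and 0.06 m and height (world z) of paddle below 0.01 m and angle between paddle's own z axis and vertical below 0.08 rad); the robot touches nothing.
It fails at once if the gripper or the arm touches the core (contact force between any of the fingers, the arm and core above 0.3 N).
It fails at once if the core is shoved or thrown instead of rolled gently (faster than 0.45 m/s) (linear speed of core above 0.45 m/s).
It fails at once if a bystander (jar, dressing stone, short core) is moved more than 30 mm (distance of any of polish_jar, dressing_stone, short_core from where it was at the start of the episode above 0.03 m).
It also fails if it takes over 69 s, if anything falls off the work surface, if the arm or the gripper's body presses on something with over 40 N, if the wrist force passes 120 N, or if a joint passes its speed limit or range.

## Working session

There is one attempt and no reset: what is moved stays moved. The work goes in short steps, Python scripts to look and compute and a tool call to move; the robot and the scene stay as the last step left them, time stands still between calls to the robot, and variables do not carry over. Pictures are saved under pics/ and viewed, about 8 in all and at most 12, crops included, and the job is handed in when it is done.

Besides the shell and the picture viewer there is one more tool, called as name(argument=value, ...) on one line, values as JSON. jog_arm: Moves the arm, as the interface text tells. Its arguments: {"type":"object","properties":{"motion":{"type":"array"},"force":{"type":"number"}},"required":["motion"]}

```bash
mkdir -p pics
cat > h.py <<'E'
from rig import *
import numpy as np, cv2
def ray(p,uv):
    T=np.array(p["camera_from_world"]);R,t=T[:3,:3],T[:3,3]
    n=cv2.undistortPoints(np.array([[uv]],float),np.array(p["mtx"],float),np.array(p["D"],float))[0,0]
    return -R.T@t, R.T@np.array([n[0],n[1],1.0])
def atz(p,uv,z):
    c,d=ray(p,uv); return c+d*(z-c[2])/d[2]
def tri(pu):
    A=np.zeros((3,3));b=np.zeros(3)
    for p,uv in pu:
        c,d=ray(p,uv);d=d/np.linalg.norm(d);M=np.eye(3)-np.outer(d,d);A+=M;b+=M@c
    x=np.linalg.solve(A,b); return x
def proj(p,X):
    T=np.array(p["camera_from_world"])
    return cv2.projectPoints(np.atleast_2d(np.array(X,float)),cv2.Rodrigues(T[:3,:3])[0],T[:3,3],np.array(p["mtx"],float),np.array(p["D"],float))[0][:,0]
def px(d): return [d["position"][0]*640,d["position"][1]*480]
E
python3 - <<'E'
from h import *
P={n:read_camera(n) for n in("scene","top")}
for n in P:
    cv2.imwrite(f"pics/{n}0.png",P[n]["image"][:,:,::-1]); T=np.array(P[n]["camera_from_world"]);print(n,(-T[:3,:3].T@T[:3,3]).round(3))
Z=dict(rest=0,rails=.06,nest=.0757,core=.08,cocking_bar=.186,thumb_pad=.167,paddle=.004,mat=0,polish_jar=0,dressing_stone=0,short_core=0,idler=None)
for k,z in Z.items():
    o=[];s=""
    for n in P:
        r=tip_of(P[n],k)
        if r:
            o.append((P[n],px(r[0]))); s+=f" {n} {r[0]['score']:.2f} {np.round(px(r[0]))}"
            if z is not None: s+=f"{atz(*o[-1],z).round(3)[:2]}"
    if len(o)==2: s+=f" tri {tri(o).round(3)}"
    print(k,s)
o=get_obs();print(o["ee_pos"],np.round(o["eef_rot"],2),o["t"],o["finger_gap"])
E
```

```text
scene [ 1.163 -0.006  0.999]
top [0.397 0.006 1.091]
rest  scene 0.59 [311. 287.][ 0.551 -0.03 ] top 0.39 [335. 222.][ 0.577 -0.03 ] tri [ 0.571 -0.029  0.033]
rails  top 0.89 [279. 235.][0.539 0.084]
nest  scene 0.73 [308. 268.][ 0.557 -0.034] top 0.67 [336. 229.][ 0.551 -0.029] tri [ 0.552 -0.032  0.069]
core  scene 0.65 [371. 261.][0.545 0.081] top 0.82 [278. 234.][0.539 0.084] tri [0.54  0.083 0.072]
cocking_bar  scene 0.57 [315. 233.][ 0.558 -0.021] top 0.72 [335. 221.][ 0.55  -0.024] tri [ 0.551 -0.023  0.177]
thumb_pad  scene 0.70 [190. 262.][ 0.603 -0.229] top 0.59 [453. 196.][ 0.605 -0.242] tri [ 0.604 -0.235  0.17 ]
paddle  scene 0.85 [467. 223.][0.4   0.293] top 0.57 [179. 305.][0.393 0.296] tri [ 0.393  0.297 -0.005]
mat  scene 0.84 [454. 222.][0.393 0.267] top 0.56 [193. 306.][0.391 0.267] tri [ 0.391  0.267 -0.002]
polish_jar  scene 0.69 [315. 229.][ 0.411 -0.024] top 0.79 [329. 302.][ 0.407 -0.021] tri [ 0.407 -0.023 -0.005]
dressing_stone  scene 0.59 [260. 220.][ 0.386 -0.138] top 0.96 [383. 312.][ 0.389 -0.135] tri [ 0.389 -0.136  0.003]
short_core  scene 0.66 [215. 230.][ 0.411 -0.232] top 0.65 [428. 302.][ 0.413 -0.231] tri [ 0.413 -0.231  0.002]
idler  scene 0.57 [307. 263.] top 0.54 [335. 234.] tri [ 0.543 -0.031  0.073]
[0.19671824 0.51361145 0.25329638] [[ 0.93  0.    0.36]
 [-0.36  0.    0.93]
 [-0.   -1.    0.  ]] 1.3 0.999126647221748
```

View pics/top0.png

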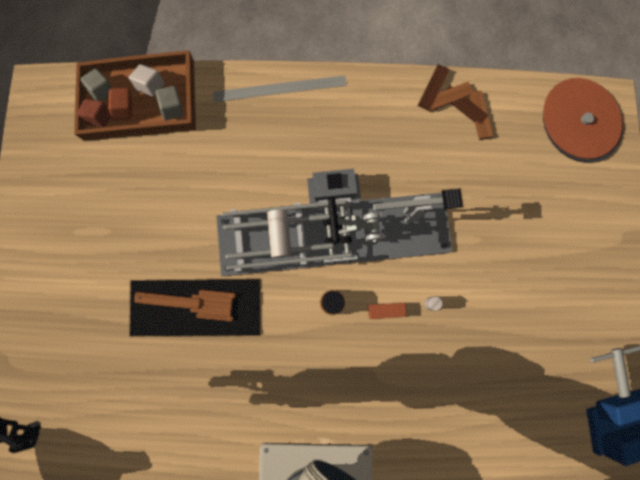

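View pics/scene0.png

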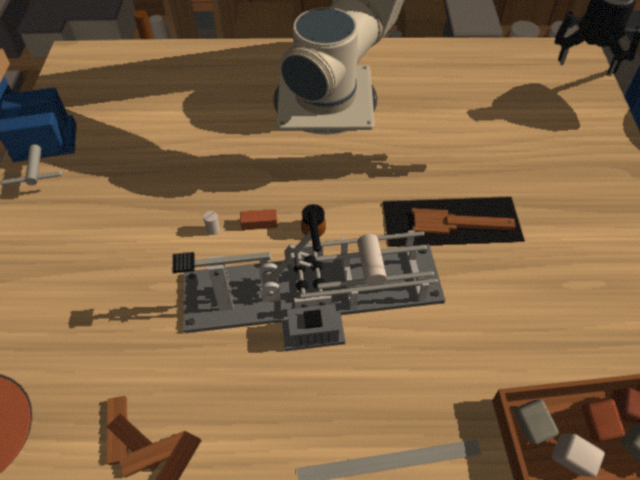

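The top view shows the rest with its feed direction pointing right (world -y). The core is at (278,234), the bar at (335,221), the thumb pad at (453,197) and the paddle on its mat at about (180,303) with the blade pointing right. Next I'll fit the rest pose and the paddle yaw.

Run:
```python
from h import *
from scipy.optimize import least_squares
import json
P={n:read_camera(n) for n in("scene","top")}
M=dict(rest=(0,0,0),nest=(0,0,.0757),cocking_bar=(-.011,0,.186),thumb_pad=(.212,.021,.167),rails=(-.12,0,.06))
obs=[]
for k in list(M)+["core"]:
    for n in P:
        r=tip_of(P[n],k)
        if r and not(k=="rails"): obs.append((k,n,px(r[0]),r[0]["score"]))
def W(q,m):
    c,s=np.cos(q[2]),np.sin(q[2]); return np.array([q[0]+c*m[0]-s*m[1],q[1]+s*m[0]+c*m[1],m[2]])
def f(q): return np.concatenate([(proj(P[n],W(q,M[k] if k!="core" else (q[3],0,.08)))[0]-u) for k,n,u,s in obs])
s=least_squares(f,[.5515,-.031,-1.43,-.115],loss="soft_l1",f_scale=2)
q=s.x;print("rest",q.round(4),np.degrees(q[2]).round(2),[(o[0],o[1],v.round(1).tolist()) for o,v in zip(obs,f(q).reshape(-1,2))])
np.save("rest.npy",q)
# paddle & mat yaw
for k,z in(("paddle",.015),("mat",.004)):
  for n in P:
    r=outline_of(P[n],k)
    if not r: continue
    ys,xs=np.nonzero(r[0]["region"]); w=np.array([atz(P[n],(x,y),z)[:2] for x,y in list(zip(xs,ys))[::3]])
    if k=="paddle":
        c=w.mean(0);_,_,V=np.linalg.svd(w-c);v=V[0]*(-np.sign(V[0][1]));p=(w-c)@v
        front=c+v*np.percentile(p,99.7);print(k,n,np.degrees(np.arctan2(v[1],v[0])).round(1),"len",np.ptp(p).round(3),"front",front.round(3),"origin",(front-.11*v).round(3))
    else: print(k,n,cv2.minAreaRect((w*1000).astype(np.float32)))
im=P["top"]["image"][:,:,::-1].copy(); im2=P["scene"]["image"][:,:,::-1].copy()
pts=[(-.25,-.065,0),(.24,-.065,0),(.24,.065,0),(-.25,.065,0),(-.225,.03,.06),(-.015,.03,.06),(-.225,-.03,.06),(-.015,-.03,.06),(-.011,.043,.186),(-.011,-.043,.186),(.212,.021,.167),(q[3],.045,.08),(q[3],-.045,.08)]
out=[]
for n,i in(("top",im),("scene",im2)):
    uv=proj(P[n],[W(q,m) for m in pts]); i=cv2.resize(i,None,fx=2,fy=2)
    for u in uv: cv2.circle(i,tuple(int(a*2+.5) for a in u),3,(0,255,0),1)
    c=proj(P[n],[W(q,(0,0,.08))])[0]*2; x0,y0=int(c[0]-330),int(c[1]-140); out.append(i[y0:y0+290,max(x0,0):max(x0,0)+700])
cv2.imwrite("pics/ov.png",np.vstack(out))
```

```text
rest [ 0.5542 -0.0321 -1.4519 -0.1128] -83.19 [('rest', 'scene', [0.5, -0.3]), ('rest', 'top', [2.2, -0.9]), ('nest', 'scene', [2.1, -0.5]), ('nest', 'top', [1.0, -0.7]), ('cocking_bar', 'scene', [1.5, -0.4]), ('cocking_bar', 'top', [0.8, -4.2]), ('thumb_pad', 'scene', [-2.4, -0.0]), ('thumb_pad', 'top', [-2.4, 1.0]), ('core', 'scene', [-1.9, -0.6]), ('core', 'top', [-1.7, 1.0])]
paddle scene -92.8 len 0.209 front [0.399 0.18 ] origin [0.405 0.29 ]
paddle top -93.9 len 0.212 front [0.393 0.18 ] origin [0.401 0.29 ]
mat scene ((392.1202392578125, 262.287353515625), (121.19071197509766, 278.4225158691406), 2.441866874694824)
mat top ((390.0773010253906, 264.3306884765625), (122.23461151123047, 281.8483581542969), 2.1615400314331055)
```

View pics/ov.png

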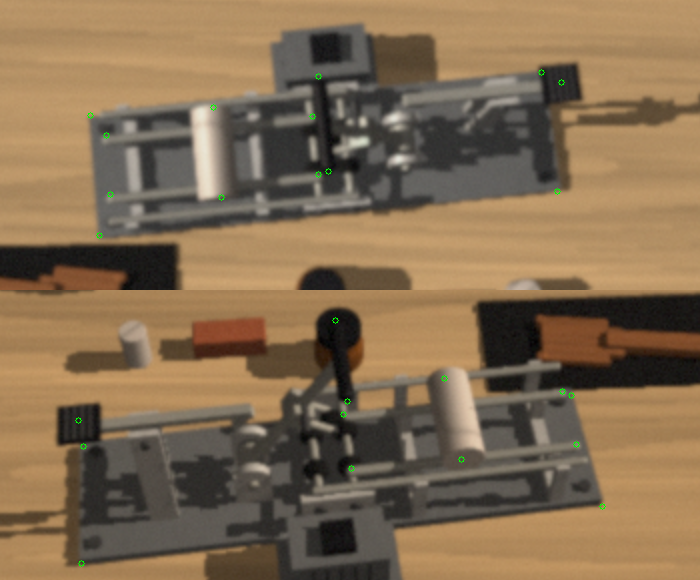

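The overlay matches the rest's base corners, rails and pad to within a few mm. The paddle is at yaw -93.4° with its origin near (0.403, 0.290). I'll move to the front of the cross bar, closing the fingers on the way.

jog_arm(motion=[0,0,-0.525,0.733,-1,0,-1,0,0,-0.525,0.733,-1,0,-1,0,0,-0.525,0.733,-1,0,-1,0,0,-0.525,0.733,-1,0,-1,0,0,-0.525,0.733,-1,0,-1,0,0,-0.525,0.733,-1,0,-1,0,0,-0.525,0.733,-1,0,-1,0,0,-0.525,0.733,-1,0,-1])

```text
t: 2.87
ee_pos: [0.3145, 0.3526, 0.2534]
eef_rot: [[0.705, 0.0, 0.709], [-0.709, 0.0, 0.705], [0.0, -1.0, 0.0]]
ft_force: [0.8, -0.6, -0.1]
finger_gap: 0.001
```

jog_arm(motion=[0,0,-0.525,0.733,-1,0,-1,0,0,-0.525,0.733,-1,0,-1,0,0,-0.525,0.733,-1,0,-1,0,0,-0.525,0.733,-1,0,-1,0,0,-0.525,0.733,-1,0,-1,0,0,-0.525,0.733,-1,0,-1,0,0,-0.525,0.733,-1,0,-1,0,0,-0.525,0.733,-1,0,-1])

```text
t: 3.53
ee_pos: [0.4319, 0.1925, 0.2534]
eef_rot: [[0.355, 0.0, 0.935], [-0.935, 0.0, 0.355], [0.0, -1.0, 0.0]]
ft_force: [-0.7, 1.2, -0.4]
finger_gap: 0.004
```

jog_arm(motion=[0,0,-0.525,0.733,-1,-0.37,-1,0,0,-0.525,0.733,-1,-0.37,-1,0,0,-0.525,0.733,-1,-0.37,-1,0,0,-0.525,0.733,-1,-0.37,-1,0,0,-0.525,0.733,-1,-0.37,-1,0,0,-0.525,0.733,-1,-0.37,-1,0,0,-0.525,0.733,-1,-0.37,-1,0,0,-0.525,0.733,-1,-0.37,-1])

```text
t: 4.2
ee_pos: [0.5492, 0.0325, 0.1937]
eef_rot: [[-0.058, 0.0, 0.998], [-0.998, 0.0, -0.058], [-0.0, -1.0, 0.0]]
ft_force: [0.7, -1.2, -1.0]
finger_gap: -0.0
```

jog_arm(motion=[0,0,0,0.09,-0.75,0,-1,0,0,0,0.09,-0.75,0,-1,0,0,0,0.05,-0.45,0,-1,0,0,0,0.05,-0.45,0,-1,0,0,0,0.05,-0.45,0,-1,0,0,0,0.05,-0.45,0,-1,0,0,0,0.05,-0.45,0,-1,0,0,0,0.05,-0.45,0,-1])

```text
t: 4.87
ee_pos: [0.5586, -0.0494, 0.1951]
eef_rot: [[-0.054, 0.002, 0.999], [-0.999, 0.002, -0.054], [-0.002, -1.0, 0.002]]
ft_force: [1.0, 6.9, 5.6]
finger_gap: 0.0
```

jog_arm(motion=[0,0,0,0.05,-0.45,0,-1,0,0,0,0.05,-0.45,0,-1,0,0,0,0.05,-0.45,0,-1,0,0,0,0.05,-0.45,0,-1,0,0,0,0.05,-0.45,0,-1,0,0,0,0.05,-0.45,0,-1,0,0,0,0.03,-0.25,0,-1,0,0,0,0,0,0,-1])

```text
t: 5.53
ee_pos: [0.5651, -0.1092, 0.1944]
eef_rot: [[-0.055, 0.001, 0.998], [-0.998, 0.001, -0.055], [-0.001, -1.0, 0.001]]
ft_force: [0.8, 2.9, 1.7]
finger_gap: -0.005
```

jog_arm(motion=[0,0,0,0.035,-0.3,0,-1,0,0,0,0.035,-0.3,0,-1,0,0,0,0.02,-0.2,0,-1,0,0,0,0,0,0,-1])

```text
t: 5.87
ee_pos: [0.5663, -0.1243, 0.1935]
eef_rot: [[-0.054, -0.001, 0.999], [-0.999, 0.003, -0.054], [-0.003, -1.0, -0.001]]
ft_force: [0.1, 8.0, -1.8]
finger_gap: 0.002
```

Run:
```python
from h import *
q=np.load("rest.npy");c,s=np.cos(q[2]),np.sin(q[2])
for n in("scene","top"):
    p=read_camera(n);r=tip_of(p,"cocking_bar")
    if r:
        w=atz(p,px(r[0]),.207);d=w[:2]-q[:2];print(n,r[0]["score"],"rest xy",c*d[0]+s*d[1],-s*d[0]+c*d[1])
print(get_obs()["ee_pos"],get_obs()["ft_force"])
```

```text
scene 0.83 rest xy 0.11624263649196884 0.009878826630426208
top 0.68 rest xy -0.2674753795525592 -0.13142667550223955
[ 0.56623806 -0.12375731  0.19361359] [ 0.29890792  8.23466601 -2.08107041]
```

jog_arm(motion=[0,0,0,-0.04,0.3,0,-1,0,0,0,-0.04,0.3,0,-1,0,0,0,-0.05,0.5,0,-1,0,0,0,-0.1,0.9,0,-1,0,0,0,-0.1,0.9,0,-1,0,0,0,-0.1,0.9,0,-1,0,0,0,-0.1,0.9,0,-1,0,0,0,-0.1,0.9,0,-1])

```text
t: 6.73
ee_pos: [0.5536, -0.0124, 0.1942]
eef_rot: [[-0.055, 0.0, 0.998], [-0.998, -0.001, -0.055], [0.001, -1.0, 0.0]]
ft_force: [-0.1, 0.5, 0.5]
finger_gap: -0.001
```

Run:
```python
from h import *
q=np.load("rest.npy");c,s=np.cos(q[2]),np.sin(q[2])
for n in("scene","top"):
    p=read_camera(n);r=tip_of(p,"cocking_bar")
    if n=="scene": cv2.imwrite("pics/cock.png",cv2.resize(p["image"][150:370,140:460,::-1],None,fx=2,fy=2))
    if r:
        w=atz(p,px(r[0]),.207);d=w[:2]-q[:2];print(n,r[0]["score"],"rest xy",c*d[0]+s*d[1],-s*d[0]+c*d[1])
print(get_obs()["ee_pos"],get_obs()["ft_force"])
```

```text
scene 0.51 rest xy -0.23269573385273343 0.029292002479876796
top 0.68 rest xy 0.1037257736977512 -0.0063866290781073734
[ 0.55388966 -0.01300811  0.19422728] [-0.11432153 -0.83428666  0.0837938 ]
```

View pics/cock.png

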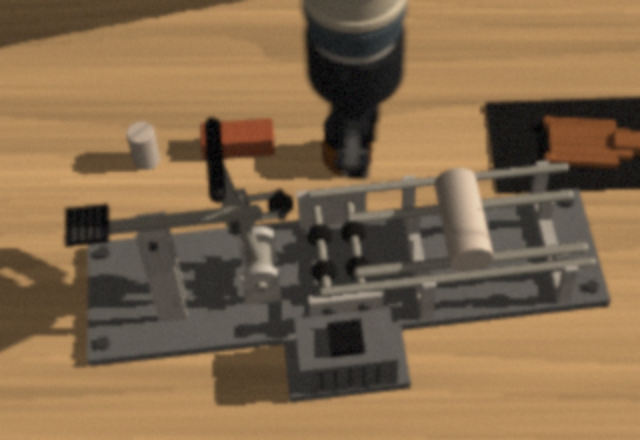

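The arm stays cocked after I back off: the bar is at (215,160) in the crop, rest x about 104 mm. Next I'll go to the paddle handle.

jog_arm(motion=[0,0,0,-0.44,0.968,0,0.2,0,0,0,-0.44,0.968,0,0.2,0,0,0,-0.44,0.968,0,0.2,0,0,0,-0.44,0.968,0,0.2,0,0,0,-0.44,0.968,0,0.2,0,0,0,-0.44,0.968,0,0.2,0,0,0,-0.44,0.968,0,0.2,0,0,0,-0.44,0.968,0,0.2])

```text
t: 7.6
ee_pos: [0.4835, 0.1415, 0.1941]
eef_rot: [[-0.056, 0.0, 0.998], [-0.998, -0.001, -0.056], [0.001, -1.0, 0.001]]
ft_force: [-0.6, -0.8, -0.0]
finger_gap: 0.6
```

jog_arm(motion=[0,0,0,-0.44,0.968,0,0.2,0,0,0,-0.44,0.968,-0.5,0.2,0,0,0,-0.44,0.968,-0.7,0.2,0,0,0,-0.44,0.968,-0.7,0.2,0,0,0,-0.44,0.968,-0.7,0.2,0,0,0,-0.44,0.968,-0.7,0.2,0,0,0,-0.44,0.968,-0.7,0.2,0,0,0,-0.44,0.968,-0.7,0.2])

```text
t: 8.27
ee_pos: [0.4133, 0.2966, 0.0995]
eef_rot: [[-0.056, 0.001, 0.998], [-0.998, -0.0, -0.056], [0.0, -1.0, 0.001]]
ft_force: [0.7, 0.3, -0.7]
finger_gap: 0.601
```

Run:
```python
from h import *
o=get_obs();print(o["ee_pos"],o["finger_gap"],o["t"])
for n in("scene","top"):
    p=read_camera(n);r=outline_of(p,"paddle")
    if n=="scene": cv2.imwrite("pics/pad.png",cv2.resize(p["image"][130:290,340:580,::-1],None,fx=3,fy=3))
    R=np.array(o["eef_rot"]);e=np.array(o["ee_pos"]);tip=e+R[:,1]*.022
    print(n,"tip px",proj(p,[tip]).round(1))
    if r:
        ys,xs=np.nonzero(r[0]["region"]); w=np.array([atz(p,(x,y),.017)[:2] for x,y in zip(xs,ys)])
        print(r[0]["score"],w.min(0),w.max(0))
        for y in np.arange(.2,.40,.02):
            k=abs(w[:,1]-y)<.004
            if k.sum()>3: print(round(y,2),w[k,0].min().round(4),w[k,0].max().round(4))
```

```text
[0.41329874 0.29657717 0.09947873] 0.6007016930506365 8.2667
scene tip px [[476.8 205.9]]
0.73 [0.37177662 0.17892695] [0.43452143 0.38649266]
0.2 0.3719 0.4319
0.22 0.372 0.4345
0.24 0.3748 0.4321
0.26 0.3855 0.422
0.28 0.3909 0.417
0.3 0.3937 0.4197
0.32 0.399 0.4224
0.34 0.3965 0.425
0.36 0.3966 0.4251
0.38 0.3967 0.4252
top tip px [[169.2 294.3]]
0.65 [0.36493663 0.17489982] [0.42583376 0.31963134]
0.2 0.3649 0.4228
0.22 0.3663 0.4243
0.24 0.3676 0.4258
0.26 0.3794 0.4148
0.28 0.389 0.41
0.3 0.3904 0.4114
0.32 0.392 0.4003
```

View pics/pad.png

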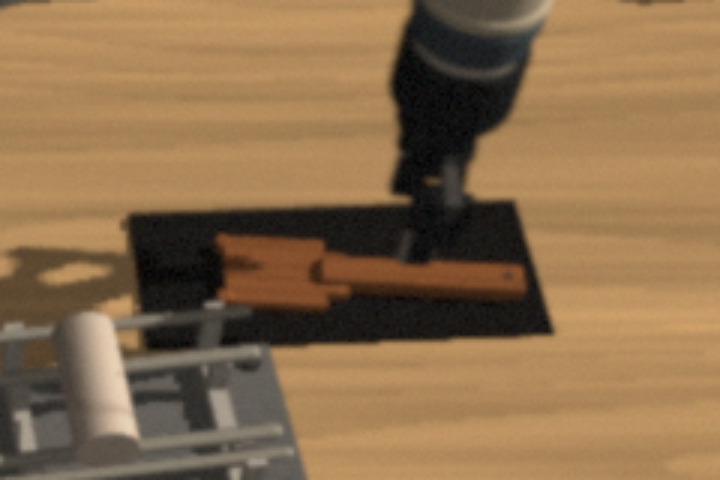

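jog_arm(motion=[0,0,0,-0.19,0.41,0,0.2,0,0,0,-0.19,0.41,-0.6,0.2,0,0,0,0,0,-0.9,0.2,0,0,0,0,0,-0.9,0.2,0,0,0,0,0,-0.7,0.2,0,0,0,0,0,-0.4,0.2,0,0,0,0,0,0,0.2])

```text
t: 9.05
ee_pos: [0.4055, 0.3122, 0.0292]
eef_rot: [[-0.056, -0.001, 0.998], [-0.998, -0.001, -0.056], [0.001, -1.0, -0.001]]
ft_force: [-0.4, -0.9, -0.0]
finger_gap: 0.605
```

jog_arm(motion=[0,0,0,0,0,0,-1,0,0,0,0,0,0,-1,0,0,0,0,0,0,-1,0,0,0,0,0,0,-1,0,0,0,0,0,0,-1,0,0,0,0,0,0,-1], force=40)

```text
t: 9.55
ee_pos: [0.4063, 0.313, 0.0313]
eef_rot: [[-0.055, 0.002, 0.998], [-0.998, 0.001, -0.055], [-0.001, -1.0, 0.002]]
ft_force: [-0.3, -1.0, 6.8]
finger_gap: 0.245
```

jog_arm(motion=[0,0,0,0,0,0.25,-1,0,0,0,0,0,0.75,-1,0,0,0,0,0,1,-1,0,0,0,0,0,1,-1,0,0,0,0,0,1,-1,0,0,0,0,0,0.25,-1])

```text
t: 10.05
ee_pos: [0.4066, 0.3134, 0.1184]
eef_rot: [[-0.055, 0.004, 0.998], [-0.998, 0.002, -0.055], [-0.002, -1.0, 0.004]]
ft_force: [0.7, -0.3, 0.1]
finger_gap: 0.242
```

jog_arm(motion=[0,0,0.218,0.7,-0.3,0,-1,0,0,0.218,0.7,-0.3,0,-1,0,0,0.218,0.7,-0.3,0,-1,0,0,0.218,0.7,-0.3,0,-1,0,0,0.218,0.7,-0.3,0,-1,0,0,0.218,0.7,-0.3,0,-1,0,0,0.218,0.7,-0.3,0,-1,0,0,0.218,0.7,-0.3,0,-1])

```text
t: 10.72
ee_pos: [0.518, 0.2643, 0.1146]
eef_rot: [[0.12, -0.001, 0.993], [-0.993, -0.0, 0.12], [0.0, -1.0, -0.001]]
ft_force: [0.3, 1.2, 0.4]
finger_gap: 0.243
```

```bash
cat > look.py <<'E'
from h import *
import sys
q=np.load("rest.npy");c,s=np.cos(q[2]),np.sin(q[2])
def toR(w): d=np.array(w[:2])-q[:2]; return np.round([c*d[0]+s*d[1],-s*d[0]+c*d[1]],4)
o=get_obs();e=o["ee_pos"];R=np.array(o["eef_rot"]);print("t",o["t"],"tcp",np.round(e,4),"rest",toR(e),"yaw z",np.degrees(np.arctan2(R[1,2],R[0,2])).round(2),"ft",np.round(o["ft_force"],1),"gap",round(o["finger_gap"],3))
E
cat > look2.py <<'E'
from look import *
zp=float(e[2])-.0273
ims=[]
for n in("top","scene"):
    p=read_camera(n)
    for k,z in(("paddle",zp+.010),("core",.08)):
        r=outline_of(p,k)
        if r:
            ys,xs=np.nonzero(r[0]["region"]);w=np.array([toR(atz(p,(x,y),z)) for x,y in zip(xs,ys)]);m=w.mean(0);_,_,V=np.linalg.svd(w-m);V=V[0]
            print(n,k,round(r[0]["score"],2),"rest x",np.percentile(w[:,0],[.5,99.5]).round(4),"y",np.percentile(w[:,1],[.5,99.5]).round(4),"c",m.round(4),"ang",np.degrees(np.arctan2(V[1],V[0])).round(1))
    u=proj(p,[np.append(q[:2],.08)])[0];x0,y0=int(u[0])-(170 if n=="top" else 90),int(u[1])-70
    ims.append(cv2.resize(p["image"][y0:y0+125,x0:x0+260,::-1],None,fx=2.3,fy=2.3,interpolation=cv2.INTER_CUBIC))
cv2.imwrite("pics/"+sys.argv[1]+".png",np.vstack(ims))
E
python3 look2.py pre
```

```text
t 10.7167 tcp [0.518  0.2643 0.1146] rest [-0.2986 -0.0007] yaw z 6.9 ft [0.3 1.2 0.4] gap 0.243
top paddle 0.66 rest x [-0.2952 -0.166 ] y [-0.0337  0.0244] c [-0.2198 -0.0042] ang 178.3
top core 0.93 rest x [-0.1361 -0.0961] y [-0.0474  0.0459] c [-0.116  -0.0008] ang -89.5
scene paddle 0.61 rest x [-0.3707 -0.1624] y [-0.03    0.0325] c [-0.2331  0.0017] ang 179.6
scene core 0.89 rest x [-0.1351 -0.0945] y [-0.0568  0.0547] c [-0.1148  0.001 ] ang 89.8
```

View pics/pre.png

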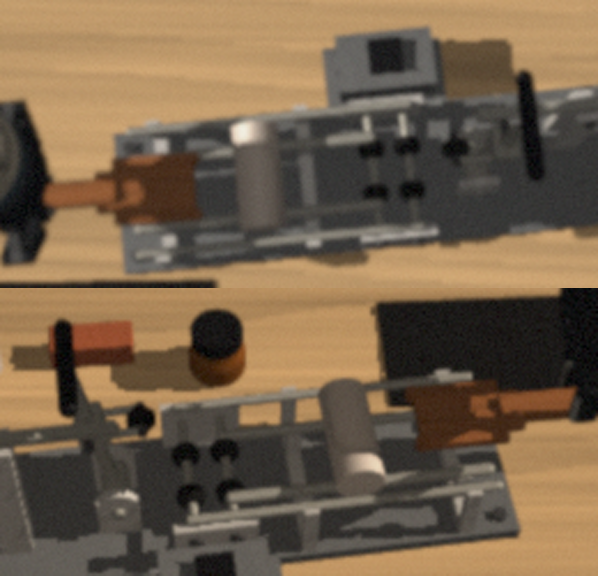

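Paddle front is at rest x of about -164 mm, on centre and square. The core is at -115 mm. I'll lower to core height and begin the slow push.

jog_arm(motion=[0,0,0,0,0,-0.35,-1,0,0,0,0,0,-0.35,-1,0,0,0,0.024,-0.2,0,-1,0,0,0,0.036,-0.3,0,-1,0,0,0,0.036,-0.3,0,-1,0,0,0,0.024,-0.2,0,-1,0,0,0,0.024,-0.2,0,-1,0,0,0,0.024,-0.2,0,-1])

```text
t: 11.68
ee_pos: [0.5212, 0.2362, 0.1013]
eef_rot: [[0.119, 0.0, 0.993], [-0.993, 0.0, 0.119], [-0.0, -1.0, 0.0]]
ft_force: [0.9, 0.6, -0.4]
finger_gap: 0.242
```

```bash
python3 look2.py p1
```

```text
t 11.6833 tcp [0.5212 0.2362 0.1013] rest [-0.2703 -0.0009] yaw z 6.82 ft [ 0.9  0.6 -0.4] gap 0.242
top paddle 0.83 rest x [-0.2612 -0.1397] y [-0.0334  0.0241] c [-0.1895 -0.0043] ang 179.3
top core 0.84 rest x [-0.1353 -0.0963] y [-0.0473  0.046 ] c [-0.1159 -0.0004] ang -90.5
scene paddle 0.84 rest x [-0.3416 -0.1354] y [-0.0296  0.0294] c [-0.2045  0.0006] ang 179.8
scene core 0.74 rest x [0.1621 0.1906] y [-0.1515 -0.0941] c [ 0.1768 -0.1222] ang 98.1
```

jog_arm(motion=[0,0,0,0.018,-0.15,0,-1,0,0,0,0.018,-0.15,0,-1,0,0,0,0.024,-0.2,0,-1,0,0,0,0.024,-0.2,0,-1,0,0,0,0.024,-0.2,0,-1,0,0,0,0.024,-0.2,0,-1,0,0,0,0.024,-0.2,0,-1,0,0,0,0.024,-0.2,0,-1])

```text
t: 12.65
ee_pos: [0.5246, 0.2063, 0.1011]
eef_rot: [[0.119, 0.0, 0.993], [-0.993, 0.0, 0.119], [-0.0, -1.0, 0.0]]
ft_force: [-0.3, -0.7, -1.2]
finger_gap: 0.244
```

```bash
python3 look2.py p2
```

```text
t 12.65 tcp [0.5246 0.2063 0.1011] rest [-0.2402 -0.0011] yaw z 6.83 ft [-0.3 -0.7 -1.2] gap 0.244
top paddle 0.72 rest x [-0.2288 -0.1083] y [-0.0337  0.0245] c [-0.1592 -0.0044] ang 179.7
top core 0.67 rest x [-0.1062 -0.0654] y [-0.0496  0.0466] c [-0.0858 -0.0017] ang -91.2
scene paddle 0.59 rest x [-0.3136 -0.1038] y [-0.0307  0.0326] c [-0.1765  0.0007] ang -179.9
scene core 0.66 rest x [-0.0984 -0.0578] y [-0.0569  0.0548] c [-0.0782  0.0011] ang 88.7
```

jog_arm(motion=[0,0,0,0.024,-0.2,0,-1,0,0,0,0.024,-0.2,0,-1,0,0,0,0.024,-0.2,0,-1,0,0,0,0.024,-0.2,0,-1,0,0,0,0.024,-0.2,0,-1,0,0,0,0.024,-0.2,0,-1,0,0,0,0.024,-0.2,0,-1,0,0,0,0.024,-0.2,0,-1])

```text
t: 13.62
ee_pos: [0.5284, 0.1743, 0.1011]
eef_rot: [[0.119, -0.0, 0.993], [-0.993, -0.0, 0.119], [0.0, -1.0, -0.0]]
ft_force: [0.1, 0.2, -1.4]
finger_gap: 0.243
```

```bash
python3 look2.py p3
```

```text
t 13.6167 tcp [0.5284 0.1743 0.1011] rest [-0.208  -0.0011] yaw z 6.83 ft [ 0.1  0.2 -1.4] gap 0.243
top paddle 0.57 rest x [-0.1941 -0.0768] y [-0.0337  0.024 ] c [-0.1254 -0.0048] ang 179.0
top core 0.95 rest x [-0.0743 -0.0332] y [-0.0478  0.0462] c [-0.0535 -0.0014] ang -91.3
scene paddle 0.97 rest x [-0.2811 -0.0736] y [-0.0296  0.0311] c [-0.1469  0.0012] ang 179.8
scene core 0.94 rest x [-0.0663 -0.0267] y [-0.0586  0.0545] c [-0.0463 -0.0006] ang 88.1
```

jog_arm(motion=[0,0,0,0.024,-0.2,0,-1,0,0,0,0.024,-0.2,0,-1,0,0,0,0.024,-0.2,0,-1,0,0,0,0.024,-0.2,0,-1,0,0,0,0.024,-0.2,0,-1,0,0,0,0.018,-0.15,0,-1,0,0,0,0.018,-0.15,0,-1,0,0,0,0.018,-0.15,0,-1])

```text
t: 14.58
ee_pos: [0.5319, 0.1454, 0.1011]
eef_rot: [[0.119, -0.0, 0.993], [-0.993, 0.0, 0.119], [-0.0, -1.0, -0.0]]
ft_force: [-0.5, 0.3, -0.5]
finger_gap: 0.242
```

```bash
python3 look2.py p4
```

```text
t 14.5833 tcp [0.5319 0.1454 0.1011] rest [-0.1789 -0.001 ] yaw z 6.83 ft [-0.5  0.3 -0.5] gap 0.242
top paddle 0.67 rest x [-0.1638 -0.0463] y [-0.0342  0.0246] c [-0.0952 -0.0047] ang 179.7
top core 0.59 rest x [-0.0439 -0.0041] y [-0.0486  0.0447] c [-0.0239 -0.0024] ang -91.6
scene paddle 0.97 rest x [-0.2523 -0.0433] y [-0.0308  0.0314] c [-0.1195  0.0009] ang 179.5
scene core 0.59 rest x [-0.0381  0.001 ] y [-0.0577  0.0533] c [-0.0188  0.0002] ang 88.4
```

jog_arm(motion=[0,0,0,0.018,-0.15,0,-1,0,0,0,0.012,-0.1,0,-1,0,0,0,0.012,-0.1,0,-1,0,0,0,0.012,-0.1,0,-1,0,0,0,0.012,-0.1,0,-1,0,0,0,0.012,-0.1,0,-1,0,0,0,0,0,0,-1,0,0,0,0,0,0,-1])

```text
t: 15.55
ee_pos: [0.5335, 0.1326, 0.1011]
eef_rot: [[0.119, -0.0, 0.993], [-0.993, 0.0, 0.119], [-0.0, -1.0, 0.0]]
ft_force: [-0.1, -0.0, -1.9]
finger_gap: 0.247
```

```bash
python3 look2.py p5
```

```text
t 15.55 tcp [0.5335 0.1326 0.1011] rest [-0.166 -0.001] yaw z 6.82 ft [-0.1 -0.  -1.9] gap 0.247
top paddle 0.75 rest x [-0.1565  0.2491] y [-0.0731  0.1135] c [0.0499 0.0016] ang -0.1
top core 0.61 rest x [-0.0206  0.0193] y [-0.0503  0.0429] c [-0.0007 -0.0041] ang -90.4
scene paddle 0.86 rest x [-0.2381 -0.0334] y [-0.0302  0.0296] c [-0.1062  0.0007] ang 179.3
scene core 0.6 rest x [0.0712 0.2513] y [-0.0582 -0.0145] c [ 0.1774 -0.0332] ang 177.8
```

View pics/p5.png

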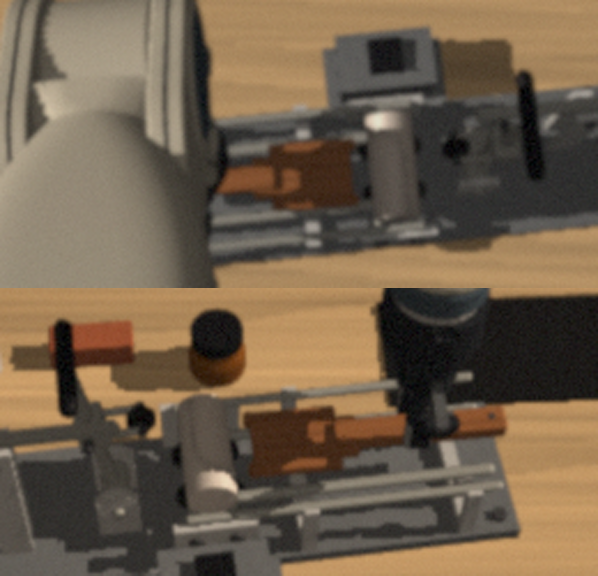

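The core lies between the four wheels and the arm is still cocked (bar at (530,125) in the upper crop). I'll take the paddle back to the mat.

jog_arm(motion=[0,0,0,-0.03,0.25,0,-1,0,0,0,-0.06,0.5,0.3,-1,0,0,0,-0.1,1,0.6,-1,0,0,0,-0.3,1,0.6,-1,0,0,0,-0.6,1,0.5,-1,0,0,0,-0.9,1,0,-1,0,0,0,-0.9,1,0,-1,0,0,0,-0.9,1,0,-1])

```text
t: 16.52
ee_pos: [0.4566, 0.2694, 0.1417]
eef_rot: [[0.119, 0.001, 0.993], [-0.993, 0.0, 0.119], [-0.0, -1.0, 0.001]]
ft_force: [0.6, -0.3, -0.8]
finger_gap: 0.245
```

jog_arm(motion=[0,0,-0.218,-0.35,0.234,0,-1,0,0,-0.218,-0.35,0.234,0,-1,0,0,-0.218,-0.35,0.234,-0.5,-1,0,0,-0.218,-0.35,0.234,-0.5,-1,0,0,-0.218,-0.35,0.234,-0.5,-1,0,0,-0.218,-0.35,0.234,-0.5,-1,0,0,-0.218,-0.35,0.234,-0.5,-1,0,0,-0.218,-0.35,0.234,-0.5,-1])

```text
t: 17.18
ee_pos: [0.401, 0.3062, 0.0812]
eef_rot: [[-0.056, 0.0, 0.998], [-0.998, 0.0, -0.056], [-0.0, -1.0, 0.0]]
ft_force: [0.5, 0.6, -0.7]
finger_gap: 0.244
```

jog_arm(motion=[0,0,0,0,0,-0.8,-1,0,0,0,0,0,-0.8,-1,0,0,0,0,0,-0.5,-1,0,0,0,0,0,-0.2,-1,0,0,0,0,0,-0.1,-1,0,0,0,0,0,0,-1])

```text
t: 17.68
ee_pos: [0.4015, 0.3056, 0.0333]
eef_rot: [[-0.055, -0.0, 0.999], [-0.999, 0.0, -0.055], [-0.0, -1.0, -0.0]]
ft_force: [-0.0, -0.4, -0.6]
finger_gap: 0.243
```

jog_arm(motion=[0,0,0,0,0,-0.07,-1,0,0,0,0,0,-0.05,-1,0,0,0,0,0,0,-1])

```text
t: 17.93
ee_pos: [0.402, 0.3055, 0.0313]
eef_rot: [[-0.055, 0.001, 0.998], [-0.998, 0.001, -0.055], [-0.001, -1.0, 0.001]]
ft_force: [0.9, 1.0, 1.1]
finger_gap: 0.246
```

jog_arm(motion=[0,0,0,0,0,0,0.2,0,0,0,0,0,0,0.2,0,0,0,0,0,0,0.2,0,0,0,0,0,0,0.2,0,0,0,0,0,0.4,0.2,0,0,0,0,0,0.8,0.2,0,0,0,0,0,1,0.2,0,0,0,0,0,1,0.2])

```text
t: 18.6
ee_pos: [0.4014, 0.3051, 0.0957]
eef_rot: [[-0.055, -0.001, 0.998], [-0.998, -0.0, -0.055], [0.0, -1.0, -0.001]]
ft_force: [0.1, 0.1, 0.6]
finger_gap: 0.601
```

jog_arm(motion=[0,0,0,0.37,-1,0.95,-1,0,0,0,0.37,-1,0.95,-1,0,0,0,0.37,-1,0.95,-1,0,0,0,0.37,-1,0.95,-1,0,0,0,0.37,-1,0.95,-1,0,0,0,0.37,-1,0.95,-1,0,0,0,0.37,-1,0.95,-1,0,0,0,0.37,-1,0.95,-1])

```text
t: 19.27
ee_pos: [0.4607, 0.1442, 0.2484]
eef_rot: [[-0.055, 0.001, 0.998], [-0.998, 0.0, -0.055], [-0.0, -1.0, 0.001]]
ft_force: [0.5, -0.4, 0.9]
finger_gap: 0.0
```

```bash
cat > fin.py <<'E'
from look2 import *
mat=np.array([.391,.264])
for n in("top","scene"):
    p=read_camera(n)
    r=outline_of(p,"paddle")
    if r:
        ys,xs=np.nonzero(r[0]["region"]);w=np.array([atz(p,(x,y),.015)[:2] for x,y in zip(xs,ys)]);print(n,"paddle world",round(r[0]["score"],2),np.percentile(w,.5,0).round(3),np.percentile(w,99.5,0).round(3))
    for k in("thumb_pad","cocking_bar","polish_jar","dressing_stone","short_core"):
        r=tip_of(p,k)
        if r: print(n,k,round(r[0]["score"],2),atz(p,px(r[0]),dict(thumb_pad=.167,cocking_bar=.208).get(k,0))[:2].round(3))
E
python3 fin.py f1
```

```text
t 19.2667 tcp [0.4607 0.1442 0.2484] rest [-0.1861 -0.0719] yaw z -3.15 ft [ 0.5 -0.4  0.9] gap 0.0
top paddle 0.51 rest x [-0.2055 -0.1823] y [-0.1636 -0.1179] c [-0.1949 -0.1425] ang -105.3
top core 0.9 rest x [-0.0195  0.0194] y [-0.0496  0.0424] c [ 0.0002 -0.0042] ang -91.2
scene paddle 0.8 rest x [-0.3199 -0.1605] y [0.0098 0.0679] c [-0.2278  0.0427] ang 169.8
scene core 0.71 rest x [-0.0182  0.0212] y [-0.0554  0.0551] c [0.0015 0.0016] ang 90.2
top paddle world 0.48 [0.363 0.169] [0.419 0.191]
top thumb_pad 0.93 [ 0.6   -0.243]
top cocking_bar 0.72 [ 0.559 -0.129]
top polish_jar 0.93 [ 0.415 -0.028]
top dressing_stone 0.77 [ 0.389 -0.135]
top short_core 0.57 [ 0.409 -0.229]
scene paddle world 0.65 [0.367 0.171] [0.43  0.375]
scene thumb_pad 0.74 [ 0.615 -0.037]
scene cocking_bar 0.92 [ 0.566 -0.131]
scene polish_jar 0.95 [ 0.406 -0.024]
scene dressing_stone 0.64 [ 0.393 -0.141]
scene short_core 0.85 [ 0.415 -0.24 ]
```

Core is in the nest (x about 0 to 1 mm), the arm is cocked and the paddle is on the mat. Continuing to the thumb pad, passing above the bar.

jog_arm(motion=[0,0,0,0.37,-1,0.95,-1,0,0,0,0.37,-1,0,-1,0,0,0,0.37,-1,0,-1,0,0,0,0.37,-1,0,-1,0,0,0,0.37,-1,0,-1,0,0,0,0.37,-1,0,-1,0,0,0,0.37,-1,0,-1,0,0,0,0.37,-1,0,-1])

```text
t: 20.93
ee_pos: [0.5202, -0.0159, 0.2657]
eef_rot: [[-0.055, 0.0, 0.998], [-0.998, -0.0, -0.055], [0.0, -1.0, 0.0]]
ft_force: [-0.3, -0.6, -0.6]
finger_gap: -0.0
```

jog_arm(motion=[0,0,0,0.37,-1,0,-1,0,0,0,0.37,-1,0,-1,0,0,0,0.37,-1,0,-1,0,0,0,0.37,-1,0,-1,0,0,0,0.37,-1,0,-1,0,0,0,0.37,-1,0,-1,0,0,0,0.37,-1,0,-1,0,0,0,0.37,-1,0,-1])

```text
t: 21.6
ee_pos: [0.5795, -0.1759, 0.2656]
eef_rot: [[-0.055, -0.0, 0.998], [-0.998, 0.0, -0.055], [-0.0, -1.0, -0.0]]
ft_force: [0.3, 0.2, 0.8]
finger_gap: -0.002
```

jog_arm(motion=[0,0,0,0.37,-1,0,-1,0,0,0,0.37,-1,0,-1,0,0,0,0.37,-1,0,-1,0,0,0,0,-0.2,-0.8,-1,0,0,0,0,0,-0.9,-1,0,0,0,0,0,-0.9,-1,0,0,0,0,0,-0.5,-1,0,0,0,0,0,0,-1])

```text
t: 22.27
ee_pos: [0.6006, -0.2385, 0.2013]
eef_rot: [[-0.055, -0.003, 0.998], [-0.998, 0.002, -0.055], [-0.002, -1.0, -0.004]]
ft_force: [-0.2, -0.9, -0.1]
finger_gap: -0.001
```

```bash
python3 look2.py pr
```

```text
t 22.2667 tcp [ 0.6006 -0.2385  0.2013] rest [0.2104 0.0216] yaw z -3.16 ft [-0.2 -0.9 -0.1] gap -0.001
top paddle 0.74 rest x [-0.3662 -0.1913] y [-0.1603 -0.1009] c [-0.2612 -0.127 ] ang 169.6
top core 0.82 rest x [-0.0202  0.0194] y [-0.0499  0.0432] c [-0.0005 -0.0036] ang -90.4
scene paddle 0.57 rest x [-0.3424 -0.1728] y [-0.0277  0.035 ] c [-0.2452  0.0081] ang 169.3
scene core 0.79 rest x [-0.0174  0.0208] y [-0.055   0.0534] c [0.0014 0.0011] ang 89.1
```

jog_arm(motion=[0,0,0,0,0,-0.2,-1,0,0,0,0,0,-0.2,-1,0,0,0,0,0,-0.15,-1,0,0,0,0,0,-0.15,-1,0,0,0,0,0,-0.15,-1,0,0,0,0,0,-0.1,-1,0,0,0,0,0,-0.1,-1,0,0,0,0,0,0,-1])

```text
t: 23.23
ee_pos: [0.6018, -0.2399, 0.1831]
eef_rot: [[-0.056, 0.001, 0.998], [-0.998, -0.002, -0.056], [0.002, -1.0, 0.001]]
ft_force: [-0.4, -4.3, 5.8]
finger_gap: -0.002
```

```bash
python3 look2.py rel
```

```text
t 23.2333 tcp [ 0.6018 -0.2399  0.1831] rest [0.212  0.0226] yaw z -3.19 ft [-0.4 -4.3  5.8] gap -0.002
top paddle 0.68 rest x [-0.3725 -0.1952] y [-0.1612 -0.0998] c [-0.2644 -0.1269] ang 168.7
top core 0.61 rest x [-0.0218  0.0194] y [-0.0502  0.0438] c [-0.0016 -0.0044] ang -90.2
scene paddle 0.63 rest x [-0.351  -0.1782] y [-0.0413  0.0221] c [-0.2509 -0.0052] ang 169.9
scene core 0.72 rest x [-0.0192  0.0207] y [-0.0502  0.0557] c [-0.0016  0.0134] ang 81.2
```

View pics/rel.png

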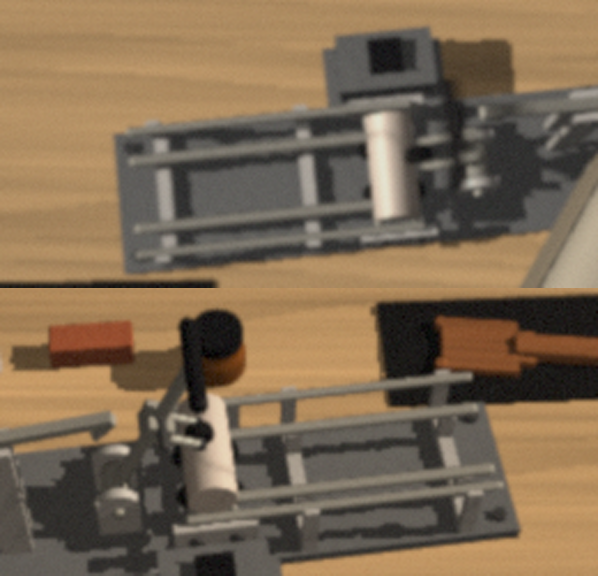

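The scene view shows the wheel down on the core; the top view, taken just before, caught the arm mid-swing. Now I'll lift off the pad and move clear.

jog_arm(motion=[0,0,0,0,0,0,-1,0,0,0,0,0,0,-1,0,0,0,0,0,0.4,-1,0,0,0,0,0,0.8,-1,0,0,0,0,0,1,-1,0,0,0,0,0,1,-1,0,0,0,0,0,1,-1,0,0,0,0,0,1,-1])

```text
t: 24.2
ee_pos: [0.6012, -0.2383, 0.2876]
eef_rot: [[-0.055, -0.001, 0.999], [-0.999, 0.001, -0.055], [-0.001, -1.0, -0.001]]
ft_force: [-0.4, -0.4, 0.2]
finger_gap: -0.001
```

jog_arm(motion=[0,0,0,0,-0.8,0,-1,0,0,0,0,-0.8,0,-1,0,0,0,0,-0.8,0,-1,0,0,0,0,-0.8,0,-1,0,0,0,0,-0.8,0,-1,0,0,0,0,0,0,-1,0,0,0,0,0,0,-1])

```text
t: 24.78
ee_pos: [0.601, -0.3205, 0.2853]
eef_rot: [[-0.057, -0.002, 0.998], [-0.998, 0.001, -0.057], [-0.001, -1.0, -0.002]]
ft_force: [0.7, 0.2, 0.4]
finger_gap: 0.004
```

```bash
python3 fin.py end
python3 - <<'E'
from h import *
p=read_camera("scene");cv2.imwrite("pics/full.png",cv2.resize(p["image"][180:340,160:540,::-1],None,fx=2,fy=2))
E
```

```text
t 24.7833 tcp [ 0.601  -0.3205  0.2853] rest [0.2919 0.0123] yaw z -3.28 ft [0.7 0.2 0.4] gap 0.004
top paddle 0.87 rest x [-0.3382 -0.1805] y [-0.1599 -0.1055] c [-0.242  -0.1294] ang 169.3
top core 0.65 rest x [-0.0202  0.0185] y [-0.0497  0.0426] c [-0.0058 -0.008 ] ang -84.7
scene paddle 0.8 rest x [-0.3023 -0.1496] y [0.0376 0.0941] c [-0.2139  0.0701] ang 169.9
scene core 0.79 rest x [-0.0182  0.0208] y [-0.0527  0.0553] c [-0.0001  0.0107] ang 86.0
top paddle world 0.82 [0.365 0.173] [0.424 0.375]
top thumb_pad 0.79 [ 0.595 -0.243]
top cocking_bar 0.6 [ 0.549 -0.043]
top polish_jar 0.59 [ 0.415 -0.028]
top dressing_stone 0.81 [ 0.39  -0.143]
top short_core 0.45 [ 0.413 -0.238]
scene paddle world 0.78 [0.368 0.172] [0.43  0.377]
scene thumb_pad 0.68 [ 0.603 -0.235]
scene cocking_bar 0.84 [ 0.569 -0.043]
scene polish_jar 0.8 [ 0.407 -0.022]
scene dressing_stone 0.68 [ 0.393 -0.141]
scene short_core 0.87 [ 0.415 -0.232]
```

View pics/end.png

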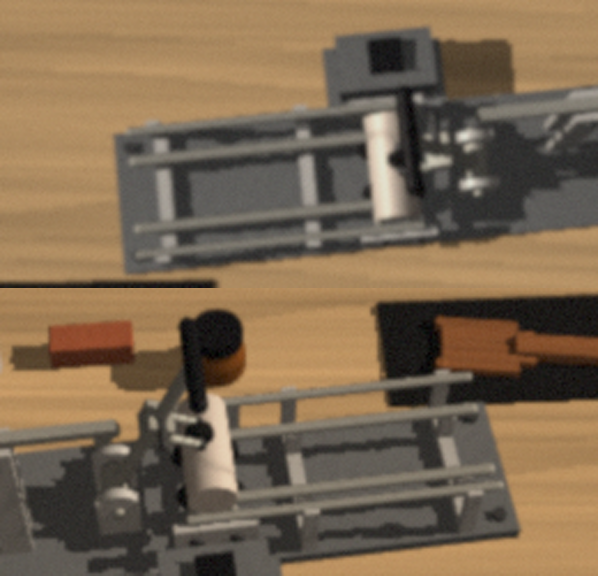

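View pics/full.png

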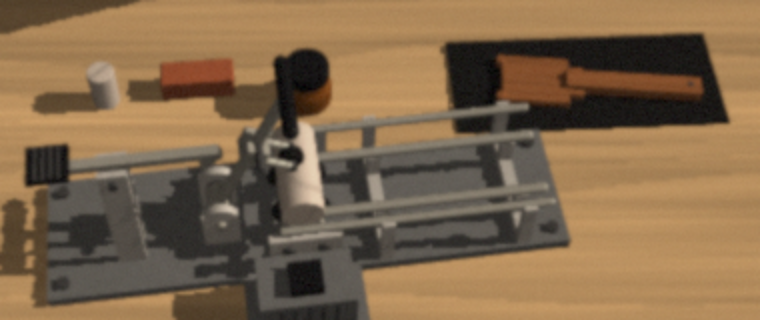

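The wheel is on the core at (292,155). The core is in the nest, the paddle is flat on the mat and the bystanders are in place. Handing in.

```bash
python3 -c "
from rig import *
print(hand_in())"
```

```text
the job is handed in; nothing more can be done
None
```

I finished the job and handed it in at about 25 s of the 69 s allowed. `hand_in` gives no verdict, so the results below are my own checks.

**What I did**
1. I pushed the cross bar back with closed fingers. The latch held it, with the bar at rest x of about 104 mm after I backed off.
2. I took the paddle and rolled the core along the rails at about 0.05 m/s. It dropped into the nest at x of about 0, as far as the cameras can tell.
3. I laid the paddle back on its mat, pressed the thumb pad until the arm swung down, then moved the gripper clear.

**What the last pictures show**
- **Core:** it lies between the tyres, its centre within about 1 mm of the nest.
- **Arm:** its wheel is on the core, and the bar is at x of about 11 mm, which fits the 0.13 rad expected. The contact force and the latch angle can't be read directly; the pad was back at its starting place.
- **Paddle:** flat on the mat, its origin about 17 mm from the centre along it.
- **Bystanders:** unmoved to within about 1 cm, which is as closely as I could measure them.

**Checks that disagreed**
- With the arm's wheel covering part of the core, its axis read 4 to 5° off square, which is close to the 0.1 rad limit. Before the arm came down it read within 1°, and it looks square in the pictures.
- Two network readings were plainly wrong while the arm blocked the view: a cross bar and a thumb pad placed far from where they are. I ignored both.

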